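# Draw a mug riser's end section tight with its cam lock

## Task

The two-part mug riser lies upside down on the coffee counter, waiting to be put together. Swing the cam lock's lever back to its open stop so that the cam's mouth faces the joint, slide the loose end section up until the head of its stud has gone in through the mouth and stops in the cam, then swing the lever clockwise until the cam has drawn the joint tight: firmly hand-tight, neither loose nor forced. Let go, and leave the mug, the sugar bowl and the teaspoons where they are.

Things in the scene. Friction and masses are not known exactly. Their poses are not given: they have to be found in the camera images.
- riser: Main section of the riser, light wood, upside down, immovable: flat deck 150 x 170 x 30 mm, upright panel 150 x 16 x 78 mm at its far end. Origin on the counter under the middle of the joint face; x along that face, y from it into this section, z up. Two springy rubber pads (24 x 22 mm, at x = -28 and 28) stand 2 mm proud of the face; together they give 1 mm per 40 N.
- bore (a point): Centre of the round bore, 18 mm in diameter, in the main section's joint face, 15 mm above the counter; it leads along riser y to the cam. The dowel holes, 11 mm in diameter, are beside it at riser x = -50 and 50.
- cam: Steel cam in the main deck, turning about a vertical axis 38 mm behind the joint face (riser x = 0). Origin on the axis, 15 mm up. Its mouth is the rim's gap on its -y side, its lever points along its -x. Open stop = its axes parallel to the riser's, lever parallel to the joint; 0.15 rad off will do. Starts 0.7 to 1.2 rad clockwise (from above) of it: shut. Turns to 2.3 rad. Stays where left.
- lever_end (a point): Top of the end of the cam's lever, 56 mm from the cam's axis and 54 mm above the counter. The lever is a bar 9 mm thick, 60 mm long from the axis, with flat upright sides from 35 to 54 mm above the counter, over the deck (its top 30 mm up, the cam's steel frame 31). Pushed 42 mm from the axis it moves with 2 to 5 N until the pads are met; tight at 10 to 12 N, loose under 8 N, forced above 14 N.
- end_section: Loose end section, light wood, 0.4 to 0.7 kg: flat deck 150 x 90 x 30 mm with an upright panel at its outer end. Origin on the counter under the middle of its joint face; x along the face, y out of it towards the main section, z up; origin and axes meet the riser's when joined. Pushed up, it stops 2.2 to 6.4 mm short of that (stud head on the cam's pin); tight, 0.6 to 1.7 mm short.
- panel_top (a point): Middle of the top edge of the end section's upright panel, 98 mm behind its joint face and 78 mm above the counter. The panel is 150 mm wide along x and 16 mm thick along y; black glides 2.5 mm high sit on this edge at x = -58 and 58.
- stud_root (a point): Where the steel stud leaves the end section's joint face, 15 mm above the counter. Shank 5 mm; its head is an upright barrel, 10 mm in diameter and 13 mm high, centre 27.4 to 31.7 mm out along y: how deep the stud is screwed in differs unseen, so the cam's tight angle does too (1.1 to 2.1 rad). Beside it, at x = -50 and 50, tapered dowels 7 mm in diameter, 10 mm long.
- mug_near: White mug standing upside down beyond the riser's far end, 70 x 99 x 90 mm, origin under its middle. Bystander.
- sugar_near: Small glass bowl with sugar cubes behind the riser, 77 mm wide, 54 mm high, origin under its middle. Bystander.
- teaspoon_1: Teaspoon on the counter to the right, 132 mm long. Bystander.
- teaspoon_2: Second teaspoon beside it. Bystander.

How it is judged:
On the way, in this order (a step that is already met when the one before it is completed fails the run):
1. the stud's head has gone in through the cam's mouth (end section within 8.5 mm of the main section's face) (y of end_section in the frame of riser above -0.0085 m and x of end_section in the frame of riser between -0.006 and 0.006 m), for 0.2 s.
2. the cam, turned on at least 0.6 rad, pulls at the stud's head with more than 18 N (contact force between cam and end_section above 18 N and angle between the y axis of cam and the y axis of riser, either way round above 0.6 rad and y of end_section in the frame of riser above -0.0025 m), for 0.2 s.
At the end, for the whole second after the job is handed in: The end section stands upright and still against the main section (faces within 2.5 mm, sideways within 5 mm, square within 0.04 rad), and the cam, turned on by more than 0.6 rad, holds the stud with more than 18 N (all of step 2 and horizontal distance between end_section and riser below 0.005 m and angle between the x axis of end_section and the x axis of riser, either way round below 0.04 rad and angle between end_section's own z axis and vertical below 0.04 rad and linear speed of end_section below 0.01 m/s); the robot touches nothing.
It fails at once if the cam and the stud press on each other with more than 55 N (rammed or overtightened) (contact force between cam and end_section above 55 N).
It fails at once if a bystander is moved by more than 20 mm (distance of any of mug_near, sugar_near, teaspoon_1, teaspoon_2 from where it was at the start of the episode above 0.02 m).
It also fails if it takes over 69 s, if anything falls off the work surface, if the arm or the gripper's body presses on something with over 40 N, if the wrist force passes 120 N, or if a joint passes its speed limit or range.

## Robot

A 6-joint arm with a two-finger parallel gripper is mounted at the origin on a cart in front of the work surface, level with it; the furniture and walls round the work are solid. World frame = base frame: x ahead of the robot, y to its left, z up, the work surface at z = 0. Lengths are in m, angles in rad, forces in N, time in s.
With the tool pointing down it reaches from about 0.35 to 0.875 m from the base axis. Payload 15.5 kg.
Tool frame: the origin (TCP) lies between the finger pads; the fingertips stand 17 mm ahead of it and the grasp point (between the pads) lies 2 mm behind it (manip.tips_ahead is the distance from the TCP to the fingertips, in m); z points along the fingers, y is the line along which they close (so a half turn about z gives the same grasp; the last joint's range is limited). The gripper opens to 85 mm and grips with 20 to 120 N. Pads are 22 mm wide; open, the fingers measure 114 mm over their backs; the gripper's body (76 mm by 85 mm) begins 54 mm behind the grasp point. The pads swing forward as they close: fully open they stand 13 mm farther back than shut.
Start: joints at [1.038, 0.494, 1.345, -0, 1.302, -0.096], TCP at [0.265, 0.566, 0.248] pointing down, gripper open.
Joint ranges: [-2.91, 2.91], [-0.82, 2.16], [0.22, 2.67], [-1.22, 4.37], [0.12, 2.79], [-3.08, 3.08]. Speed limits (rad/s): [1.89, 1.89, 2.57, 3.01, 3.01, 3.01].

## Interface

Orientations are given as a rotation vector (axis times angle).
In Python, from plant import manip, capture, job gives the robot as it stands.
- The arm moves only by the tool arm_command, never from a script. Its argument "series" is a list of rows, each a list of 3 entries, a list of its own where there are three numbers: the finger opening in m, from 0 to 0.0854, then the shift along the tool's x, y, z in m, then the turn, a rotation vector about the tool's x, y, z in degrees. A call has 1 to 5 rows; each row is the pose to reach, as a shift and turn from the pose commanded when the call began, along the tool's axes at that moment; what a row does not reach only later rows make up. A row lasts 1/12 s, in which the tool goes at most 41.7 mm and 7.16 degrees, less where a joint would pass 70% of its speed; a pose out of reach is approached as far as the arm can. A call with a gripper value outside its range is refused whole. The fingers move at their own pace and stop on an object; "newtons" is the grip in N (left out, the last holds). Time passes only in rows, so rows that repeat a pose let the fingers close. It gives the time, the measured TCP pose, the force, the opening and the grip force at its end, in the units of the state.
- manip.get_obs(): the state, without advancing time (a new reading comes with each control period).
- capture(name): name is "scene" or "side" or "wrist"; returns a dict with "img" (420x560x3 uint8, blue, green, red), "range_z" (420x560 float32, m along the optical axis (not along the pixel's ray), 0 where there is no reading), "camera_matrix" (3x3 intrinsics, pixels), "extrinsics" (4x4, takes a point from world to camera coordinates). Camera axes: x right, y down, z forward; pixel columns grow to the right and rows downward; lengths in m; the calibration is good to about 2 mm. A picture is of the moment at which its call begins.
- job.hand_in(): hands the job in; it is judged then, once.
The state is a dict: "time": time; "joint_positions": joint angles; "joint_velocities": joint speeds; "joint_torque": joint torques, N m; "tcp_pos": TCP position; "tcp_rot": TCP orientation; "contact_force": force on the tool from outside, world axes, zero at the start; "ft_torque": the same for the moment, N m; "width": finger opening in m; "grip_force": force on a finger pad.
Only numpy, scipy, OpenCV 4.12 (cv2) and the standard library are available. Lean on these libraries where they do the work, as an engineer would, in place of code of your own. Each camera call takes 0.05 s, during which the arm holds its last target. There are 200 camera calls.

## Working session

There is one attempt and no reset: what is moved stays moved. The work goes in short steps, Python scripts to look and compute and a tool call to move; the robot and the scene stay as the last step left them, time stands still between calls to the robot, and variables do not carry over. Pictures are saved under pics/ and viewed, at most 10 in all, crops included, and the job is handed in when it is done.

Besides the shell and the picture viewer there is one more tool, called after "Call:" by a JSON object that holds its "method" and its "body", one argument or row to a line. arm_command: Moves the arm, as the interface text tells. Its arguments: {"type":"object","properties":{"series":{"type":"array"},"newtons":{"type":"number"}},"required":["series"]}

```bash
ls; mkdir -p pics
python3 - <<'E'
from plant import manip, capture, job
import cv2,numpy as np
for n in ("scene","side"):
    c=capture(n); cv2.imwrite(f"pics/{n}0.png",c["img"]); np.savez(f"{n}0.npz",**c)
    E=c["extrinsics"]; print(n,np.round(-E[:3,:3].T@E[:3,3],3),np.round(E[:3,:3],2).tolist(),c["camera_matrix"][0])
print(manip.get_obs())
E
```

```text
pics
scene [-0.39  -0.759  0.7  ] [[0.62, -0.79, -0.0], [-0.38, -0.29, -0.88], [0.69, 0.54, -0.48]] [488.53346219   0.         281.68548397]
side [ 0.374 -0.904  0.891] [[0.99, -0.16, 0.01], [-0.1, -0.67, -0.73], [0.13, 0.72, -0.68]] [484.0855103    0.         280.24146421]
{'time': 0.1, 'joint_positions': array([ 1.03753359e+00,  4.94106621e-01,  1.34604738e+00, -1.10493059e-05,
        1.30250803e+00, -9.55335332e-02]), 'joint_velocities': array([-1.44853081e-04, -1.78595242e-03,  5.12006153e-05, -4.70483023e-04,
       -1.77807734e-03,  1.60025196e-03]), 'joint_torque': array([-1.37164607e-04, -8.83606696e+01, -3.84560394e+01, -1.25443353e-04,
        5.33428858e-03,  4.07989478e-05]), 'tcp_pos': array([0.26479499, 0.56580707, 0.24777623]), 'tcp_rot': array([-6.82032964e-01, -3.06633638e+00,  1.60245158e-03]), 'contact_force': array([-0.29844524, -0.33646564,  0.14138369]), 'ft_torque': array([-0.04160256,  0.0101619 , -0.03796847]), 'grip_force': 0.0, 'width': 0.08553291300417037}
```

View pics/scene0.png

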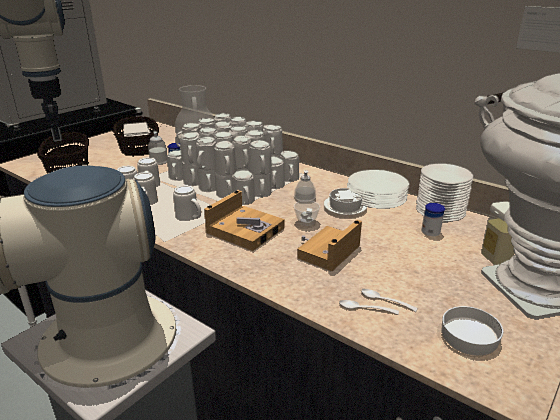

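View pics/side0.png

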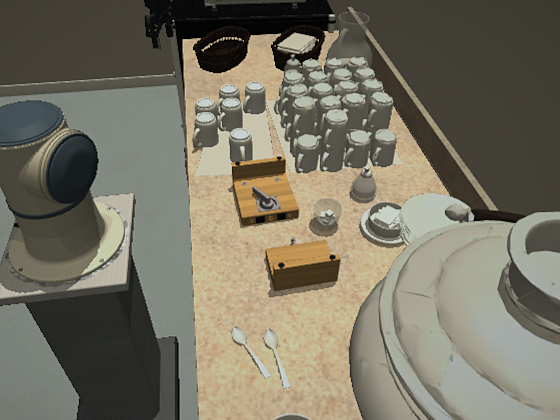

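The scene view shows the riser deck near px (248,225), its panel at the left and the end section near (330,245). In the side view the deck is at (265,200) with the lever at about (263,195) and shaft near (268,203). The end section's panel is at (302,270), with its stud at (292,241), the bowl at (326,214) and the spoons at (250,350) and (277,355).

```bash
cat > h.py <<'E'
import numpy as np,cv2
def cloud(c):
    K,E,d=c["camera_matrix"],c["extrinsics"],c["range_z"]
    v,u=np.indices(d.shape)
    p=np.stack([(u-K[0,2])/K[0,0]*d,(v-K[1,2])/K[1,1]*d,d],-1)
    w=(p-E[:3,3])@E[:3,:3]; w[d<=0]=np.nan
    return w
def plane(c,uv,z):
    K,E=c["camera_matrix"],c["extrinsics"]; uv=np.atleast_2d(np.asarray(uv,float))
    r=np.c_[(uv[:,0]-K[0,2])/K[0,0],(uv[:,1]-K[1,2])/K[1,1],np.ones(len(uv))]@E[:3,:3]
    o=-E[:3,:3].T@E[:3,3]; return o+r*((z-o[2])/r[:,2])[:,None]
def proj(c,p):
    K,E=c["camera_matrix"],c["extrinsics"]; q=(E[:3,:3]@np.atleast_2d(p).T).T+E[:3,3]; q=q@K.T; return q[:,:2]/q[:,2:]
E
python3 - <<'E'
from h import *
for n in("scene","side"):
    c=dict(np.load(f"{n}0.npz")); w=cloud(c); hsv=cv2.cvtColor(c["img"],cv2.COLOR_BGR2HSV)
    m=((hsv[...,0]<22)&(hsv[...,1]>125)&(hsv[...,2]>60)).astype(np.uint8)
    N,L,S,C=cv2.connectedComponentsWithStats(m)
    for i in range(1,N):
        if S[i,4]<150: continue
        P=w[L==i]; P=P[np.isfinite(P[:,0])]; print(n,S[i],C[i].round(),np.nanmedian(P,0).round(3), np.percentile(P[:,2],[2,98]).round(3) if len(P) else '')
        for lo,hi in((.024,.036),(.07,.085)):
            q=P[(P[:,2]>lo)&(P[:,2]<hi)]
            if len(q)>20:
                r=cv2.minAreaRect((q[:,:2]*1000).astype(np.float32)); print('  z',lo,len(q),np.round(r[0],1),np.round(r[1],1),round(r[2],1))
E
```

```text
scene [ 205  191   79   59 2005] [238. 222.] [0.472 0.093 0.031] [0.005 0.08 ]
  z 0.024 1174 [502.6  69.2] [156.5 166.3] 3.3
  z 0.07 163 [496.8 147.7] [151.   18.4] 3.5
scene [ 298  220   64   51 1635] [330. 246.] [ 0.525 -0.209  0.031] [0.005 0.08 ]
  z 0.024 777 [ 553.1 -180.8] [155.2 109.4] 0.8
  z 0.07 220 [ 553.9 -224.6] [150.6  18.5] 1.6
scene [484 229  13  25 161] [490. 241.] [ 0.773 -0.521  0.058] [0.032 0.085]
  z 0.024 21 [ 774.9 -520.6] [40.6  4.1] 50.2
  z 0.07 46 [ 774.7 -520.3] [43.2  5.4] 51.4
side [ 232  157   67   69 2589] [262. 187.] [0.496 0.097 0.033] [0.014 0.081]
  z 0.024 1707 [502.8  65.8] [149.2 162.1] 3.4
  z 0.07 251 [497.7 146.8] [147.  21.] 3.6
side [ 266  240   74   51 2570] [302. 264.] [ 0.55  -0.229  0.034] [0.01  0.082]
  z 0.024 1161 [ 553.1 -181.4] [148.8 107.5] 3.2
  z 0.07 478 [ 555.4 -225.2] [148.5  21.5] 3.0
```

Run:
```python
from h import *
from plant import manip,capture
for n in("scene","side"):
    c=dict(np.load(f"{n}0.npz")); w=cloud(c)
    d=np.hypot(w[...,0]-.506,w[...,1]-.007)
    q=w[(d<.068)&(w[...,2]>.044)&(w[...,2]<.062)]
    if len(q)>5:
        r=cv2.minAreaRect((q[:,:2]*1000).astype(np.float32)); print(n,'lever',len(q),q.mean(0).round(4),np.round(r[0],1),np.round(r[1],1),r[2]); print(cv2.boxPoints(r).round(1).tolist())
b=plane(dict(np.load("side0.npz")),[[326,222]],.02); print('bowl',b)
c=capture("wrist"); E=c["extrinsics"];o=manip.get_obs()
from scipy.spatial.transform import Rotation as R
Rt=R.from_rotvec(o["tcp_rot"]).as_matrix()
print('cam in tool',Rt.T@(-E[:3,:3].T@E[:3,3]-o["tcp_pos"]),(E[:3,:3]@Rt).round(2).tolist(),c["camera_matrix"][0,0],Rt.round(3).tolist(),manip.tips_ahead)
```

```text
scene lever 95 [0.4908 0.0431 0.0512] [490.6  44.6] [17.2 55. ] 27.964359283447266
[[470.1000061035156, 64.9000015258789], [495.8999938964844, 16.299999237060547], [511.0, 24.299999237060547], [485.20001220703125, 72.9000015258789]]
side lever 103 [0.4928 0.0417 0.053 ] [493.3  43.8] [12.9 57.4] 32.7812614440918
[[472.29998779296875, 64.5], [503.3999938964844, 16.200000762939453], [514.2000122070312, 23.200000762939453], [483.1000061035156, 71.5]]
bowl [[ 0.64498467 -0.05389777  0.02      ]]
cam in tool [ 6.69085831e-02 -1.61754695e-05 -1.25849436e-01] [[0.0, 1.0, 0.0], [-0.96, 0.0, -0.26], [-0.26, 0.0, 0.96]] 311.0764578120115 [[-0.906, 0.424, -0.0], [0.424, 0.906, -0.001], [0.0, -0.001, -1.0]] 0.017
```

Call:
{"method": "arm_command", "body": {
  "series": [
    [0.03,[-0.15,-0.133,0],[0,0,0]],
    [0.03,[-0.15,-0.133,0],[0,0,0]],
    [0.03,[-0.15,-0.133,0],[0,0,0]],
    [0.03,[-0.15,-0.133,0],[0,0,0]],
    [0.03,[-0.15,-0.133,0],[0,0,0]]
  ],
  "newtons": 60
}}

```text
time: 0.57
tcp_pos: [0.3447, 0.3795, 0.2481]
tcp_rot: [-0.682, -3.067, 0.001]
contact_force: [1.0, 1.4, 0.5]
width: 0.0302
grip_force: 0.0
```

Call:
{"method": "arm_command", "body": {
  "series": [
    [0.03,[-0.15,-0.133,0],[0,0,0]],
    [0.03,[-0.15,-0.133,0],[0,0,0]],
    [0.03,[-0.15,-0.133,0],[0,0,0]],
    [0.03,[-0.15,-0.133,0],[0,0,0]],
    [0.03,[-0.15,-0.133,0],[0,0,0]]
  ]
}}

```text
time: 0.98
tcp_pos: [0.4244, 0.1955, 0.2483]
tcp_rot: [0.683, 3.066, -0.0]
contact_force: [1.0, 0.8, -0.9]
width: 0.0303
grip_force: 0.0
```

Call:
{"method": "arm_command", "body": {
  "series": [
    [0.03,[-0.125,-0.111,0],[0,0,32]],
    [0.03,[-0.125,-0.111,0],[0,0,32]],
    [0.03,[-0.125,-0.111,0],[0,0,32]],
    [0.03,[-0.125,-0.111,0],[0,0,32]],
    [0.03,[-0.125,-0.111,0],[0,0,32]]
  ]
}}

```text
time: 1.4
tcp_pos: [0.4927, 0.0386, 0.2483]
tcp_rot: [1.516, 2.749, -0.001]
contact_force: [-0.1, -0.1, -0.5]
width: 0.03
grip_force: 0.0
```

Run:
```python
from h import *
from plant import manip,capture
o=manip.get_obs(); print(o["time"],o["tcp_pos"],o["tcp_rot"],o["width"],o["joint_velocities"].round(2),o["contact_force"])
c=capture("wrist"); np.savez("w1.npz",**c); cv2.imwrite("pics/w1.png",c["img"])
```

```text
1.4 [0.49273548 0.03863952 0.2483412 ] [ 1.51635964e+00  2.74870811e+00 -8.89274524e-04] 0.03001493275933919 [ 0.09 -0.02  0.05  0.03  0.    0.71] [-0.11586122 -0.1380577  -0.51883391]
```

View pics/w1.png

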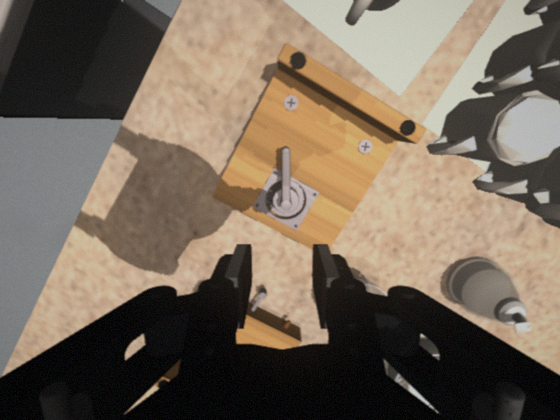

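Wrist view: the lever runs from its hub at about (287,200) to its end at (286,149). The deck's joint-face corners are near (216,197) and (335,248), and the panel glides are at (298,60) and (408,128). The stud tip of the end section is at (259,300).

Run:
```python
from h import *
c=dict(np.load("w1.npz")); w=cloud(c); img=c["img"]; hsv=cv2.cvtColor(img,cv2.COLOR_BGR2HSV)
f=lambda uv,z:(plane(c,uv,z)[:,:2]*1000).round(1).tolist()
print('face corners',f([[216,197],[335,248]],.03),'glides',f([[298,60],[408,128]],.08),'lever end,hub',f([[286,149],[287,200]],.054),'frame corners',f([[267,184],[321,184],[256,203],[294,228]],.031))
m=((hsv[...,0]<22)&(hsv[...,1]>125)&(hsv[...,2]>60))
P=w[m&(w[...,2]>.025)&(w[...,2]<.035)&(w[...,1]>-.06)]
r=cv2.minAreaRect((P[:,:2]*1000).astype(np.float32)); print('deck',r,cv2.boxPoints(r).round(1).tolist())
P=w[m&(w[...,2]>.072)&(w[...,2]<.084)&(w[...,1]>-.06)]
r=cv2.minAreaRect((P[:,:2]*1000).astype(np.float32)); print('panel',r)
s=(hsv[...,1]<60); d=np.hypot(w[...,0]-.507,w[...,1]-.018)
P=w[(d<.075)&(w[...,2]>.046)&(w[...,2]<.062)]; r=cv2.minAreaRect((P[:,:2]*1000).astype(np.float32)); print('lever',len(P),r,cv2.boxPoints(r).round(1).tolist(),P[:,2].mean())
```

```text
face corners [[437.5, -14.0], [587.5, 7.1]] glides [[440.9, 146.8], [557.3, 152.7]] lever end,hub [[474.5, 75.4], [504.0, 31.0]] frame corners [[478.5, 30.0], [529.7, 62.3], [479.5, 4.5], [532.4, 2.4]]
deck ((503.25421142578125, 64.99976348876953), (149.32044982910156, 153.20587158203125), 3.3127248287200928) [[424.29998779296875, 137.1999969482422], [433.1000061035156, -15.800000190734863], [582.2000122070312, -7.199999809265137], [573.4000244140625, 145.8000030517578]]
panel ((498.63818359375, 148.87696838378906), (147.76034545898438, 16.360620498657227), 3.1487905979156494)
lever 546 ((489.97039794921875, 48.04475402832031), (11.843639373779297, 65.67733001708984), 34.8995246887207) [[466.29998779296875, 71.5999984741211], [503.8999938964844, 17.700000762939453], [513.5999755859375, 24.5], [476.0, 78.4000015258789]] 0.054074040385531076
```

```bash
cat >> h.py <<'E'
from scipy.spatial.transform import Rotation as R
A=np.array([.5055,.0255]); OPEN=183.2
def goto(targets):
    "targets: (x,y,z,yaw of tool x in deg); prints shift,turn in the tool frame"
    from plant import manip
    o=manip.get_obs(); Rt=R.from_rotvec(o["tcp_rot"])
    print('t',o["time"],'pos',o["tcp_pos"].round(4),'yaw',np.degrees(np.arctan2(*Rt.as_matrix()[[1,0],0])).round(2),'F',o["contact_force"].round(1),'w',o["width"].round(4))
    for x,y,z,yaw in targets:
        a=np.radians(yaw); G=R.from_matrix(np.array([[np.cos(a),np.sin(a),0],[np.sin(a),-np.cos(a),0],[0,0,-1]]).T.T)
        print((Rt.inv().apply(np.array([x,y,z])-o["tcp_pos"])).round(4),np.degrees((Rt.inv()*G).as_rotvec()).round(1))
def lev(ang,z=.055,off=0,r=.042):
    "over the lever at direction ang (deg), off = tangential shift, + = CCW"
    a=np.radians(ang); u=np.array([np.cos(a),np.sin(a)]); t=np.array([-u[1],u[0]])
    return (*(A+r*u+off*t),z,ang)
E
python3 -c "
from h import *
goto([lev(124.9,.12),lev(124.9)])"
```

```text
Traceback (most recent call last):
  File "h.py", line 20, in goto
    print('t',o["time"],'pos',o["tcp_pos"].round(4),'yaw',np.degrees(np.arctan2(*Rt.as_matrix()[[1,0],0])).round(2),'F',o["contact_force"].round(1),'w',o["width"].round(4))
                                                                                                                                                        ^^^^^^^^^^^^^^^^
AttributeError: 'float' object has no attribute 'round'
```

```bash
sed -i 's/o\["width"\].round(4)/round(o["width"],4)/; s/\.T\.T)/)/' h.py
python3 -c "
from h import *
goto([lev(124.9,.12),lev(124.9)])"
```

```text
t 1.45 pos [0.4913 0.0412 0.2481] yaw 122.16 F [ 0.3  0.1 -0.7] w 0.0302
[0.0212 0.0016 0.1281] [ 0.   0.  -2.7]
[0.0213 0.0016 0.1931] [ 0.   0.  -2.7]
```

Call:
{"method": "arm_command", "body": {
  "series": [
    [0.026,[0.0212,0.0016,0.04],[0,0,-2.7]],
    [0.026,[0.0212,0.0016,0.08],[0,0,-2.7]],
    [0.026,[0.0212,0.0016,0.12],[0,0,-2.7]],
    [0.026,[0.0212,0.0016,0.16],[0,0,-2.7]],
    [0.026,[0.0212,0.0016,0.16],[0,0,-2.7]]
  ]
}}

```text
time: 1.87
tcp_pos: [0.4759, 0.0639, 0.0827]
tcp_rot: [-1.428, -2.788, 0.007]
contact_force: [-2.2, -0.2, -1.4]
width: 0.0263
grip_force: 0.0
```

Call:
{"method": "arm_command", "body": {
  "series": [
    [0.026,[0,0,0.015],[0,0,0]],
    [0.026,[0,0,0.032],[0,0,0]],
    [0.026,[0,0,0.032],[0,0,0]]
  ]
}}

```text
time: 2.12
tcp_pos: [0.4793, 0.0636, 0.056]
tcp_rot: [-1.432, -2.794, 0.001]
contact_force: [-1.1, 0.1, 0.9]
width: 0.0256
grip_force: 0.0
```

```bash
python3 -c "
from h import *
goto([lev(124.9)]+[lev(124.9+d,off=o) for d,o in((7,.004),(14,.006),(21,.006),(28,.006),(35,.006))])"
```

```text
t 2.1167 pos [0.4793 0.0636 0.056 ] yaw 125.72 F [-1.1  0.1  0.9] w 0.0256
[-0.0043 -0.0004  0.001 ] [-0.1 -0.1  0.8]
[-0.0049 -0.0095  0.001 ] [-0.1 -0.1 -6.2]
[-0.0067 -0.0164  0.001 ] [ -0.1  -0.1 -13.2]
[-0.0089 -0.0211  0.001 ] [ -0.1  -0.1 -20.2]
[-0.0117 -0.0255  0.001 ] [ -0.1  -0.1 -27.2]
[-0.0149 -0.0295  0.001 ] [ -0.1  -0.1 -34.2]
```

Call:
{"method": "arm_command", "body": {
  "series": [
    [0.014,[-0.003,0,0.001],[0,0,0]],
    [0.014,[-0.003,0,0.001],[0,0,0]],
    [0.014,[-0.003,0,0.001],[0,0,0]]
  ]
}}

```text
time: 2.37
tcp_pos: [0.4825, 0.0607, 0.0568]
tcp_rot: [1.434, 2.793, 0.002]
contact_force: [0.5, 0.4, 0.2]
width: 0.0145
grip_force: 0.0
```

```bash
python3 -c "
from h import *
goto([lev(124.9)]+[lev(124.9+d,off=.002) for d in(6,12,18,24,30)])"
```

```text
t 2.3667 pos [0.4825 0.0607 0.0568] yaw 125.63 F [0.5 0.4 0.2] w 0.0145
[-0.     -0.0012  0.0018] [0.1 0.1 0.7]
[-0.0004 -0.0076  0.0018] [ 0.1  0.1 -5.3]
[-0.0012 -0.0119  0.0018] [  0.1   0.1 -11.3]
[-0.0025 -0.0161  0.0018] [  0.1   0.1 -17.3]
[-0.0042 -0.0202  0.0018] [  0.1   0.1 -23.3]
[-0.0064 -0.024   0.0018] [  0.1   0.1 -29.3]
```

Call:
{"method": "arm_command", "body": {
  "series": [
    [0.014,[-0.0004,-0.0076,0.001],[0,0,-5.3]],
    [0.014,[-0.0012,-0.0119,0.001],[0,0,-11.3]],
    [0.014,[-0.0025,-0.0161,0.001],[0,0,-17.3]],
    [0.014,[-0.0042,-0.0202,0.001],[0,0,-23.3]],
    [0.014,[-0.0064,-0.024,0.001],[0,0,-29.3]]
  ]
}}

```text
time: 2.78
tcp_pos: [0.4666, 0.0414, 0.0555]
tcp_rot: [0.674, 3.066, 0.001]
contact_force: [1.8, 1.5, 0.1]
width: 0.014
grip_force: 1.2
```

```bash
python3 -c "
from h import *
goto([lev(124.9+d,off=.002) for d in(30,36,42,48,54,57)])"
```

```text
t 2.7833 pos [0.4666 0.0414 0.0555] yaw 155.22 F [1.8 1.5 0.1] w 0.014
[0.     0.0001 0.0005] [0.1 0.1 0.3]
[-0.0004 -0.0043  0.0005] [ 0.1  0.1 -5.7]
[-0.0013 -0.0086  0.0005] [  0.    0.1 -11.7]
[-0.0026 -0.0128  0.0005] [  0.    0.1 -17.7]
[-0.0043 -0.0168  0.0005] [  0.    0.1 -23.7]
[-0.0054 -0.0188  0.0005] [  0.    0.1 -26.7]
```

Call:
{"method": "arm_command", "body": {
  "series": [
    [0.014,[-0.0004,-0.0043,0],[0,0,-5.7]],
    [0.014,[-0.0013,-0.0086,0],[0,0,-11.7]],
    [0.014,[-0.0026,-0.0128,0],[0,0,-17.7]],
    [0.014,[-0.0043,-0.0168,0],[0,0,-23.7]],
    [0.014,[-0.0056,-0.0192,0],[0,0,-26.7]]
  ]
}}

```text
time: 3.2
tcp_pos: [0.4635, 0.0215, 0.0555]
tcp_rot: [-0.054, 3.139, -0.0]
contact_force: [0.0, 1.2, 1.8]
width: 0.0138
grip_force: 1.0
```

Call:
{"method": "arm_command", "body": {
  "series": [
    [0.014,[0,0,0],[0,0,0]],
    [0.014,[0,-0.0005,0],[0,0,0]]
  ]
}}

```text
time: 3.37
tcp_pos: [0.4631, 0.0212, 0.0551]
tcp_rot: [-0.041, 3.14, -0.0]
contact_force: [0.1, 0.9, 0.1]
width: 0.0143
grip_force: 0.5
```

```bash
python3 -c "
from h import *
goto([lev(183.2)])
from plant import capture
c=capture('side');w=cloud(c);np.savez('s2.npz',**c)
c=capture('scene');np.savez('sc2.npz',**c)
"
```

```text
t 3.3667 pos [0.4631 0.0212 0.0551] yaw -178.51 F [0.1 0.9 0.1] w 0.0143
[-0.0005  0.0019  0.0001] [-0.   0.1 -1.7]
```

Call:
{"method": "arm_command", "body": {
  "series": [
    [0.014,[0,-0.001,0],[0,0,-1]],
    [0.014,[0,-0.002,0],[0,0,-1]],
    [0.014,[0,-0.002,0],[0,0,-1]]
  ]
}}

```text
time: 3.72
tcp_pos: [0.4629, 0.0198, 0.0545]
tcp_rot: [-0.071, 3.141, 0.001]
contact_force: [0.9, 11.7, 5.3]
width: 0.0143
grip_force: 5.9
```

Call:
{"method": "arm_command", "body": {
  "series": [
    [0.014,[0,-0.001,0],[0,0,0]],
    [0.014,[0,-0.002,0],[0,0,0]],
    [0.014,[0,-0.002,0],[0,0,0]]
  ]
}}

```text
time: 3.97
tcp_pos: [0.4628, 0.0191, 0.0545]
tcp_rot: [-0.07, 3.141, 0.004]
contact_force: [0.6, 34.9, 8.3]
width: 0.0138
grip_force: 17.0
```

Call:
{"method": "arm_command", "body": {
  "series": [
    [0.02,[0,0.005,0],[0,0,0]],
    [0.03,[0,0.005,0],[0,0,0]],
    [0.04,[0,0.005,-0.04],[0,0,0]],
    [0.06,[0,0.005,-0.08],[0,0,0]],
    [0.06,[0,0.005,-0.12],[0,0,0]]
  ]
}}

```text
time: 4.38
tcp_pos: [0.4618, 0.0221, 0.1753]
tcp_rot: [0.072, -3.138, -0.0]
contact_force: [1.1, 0.8, -0.3]
width: 0.0599
grip_force: 0.0
```

```bash
python3 -c "
from h import *
goto([(.55,-.17,.2,182),(.5545,-.225,.2,182)])
"
```

```text
t 4.3833 pos [0.4618 0.0221 0.1753] yaw -177.38 F [ 1.1  0.8 -0.3] w 0.0599
[-0.0792 -0.1959 -0.0249] [ 0.  -0.1  0.6]
[-0.0812 -0.251  -0.0249] [ 0.  -0.1  0.6]
```

Call:
{"method": "arm_command", "body": {
  "series": [
    [0.06,[-0.079,-0.196,-0.025],[0,0,0.6]],
    [0.06,[-0.079,-0.196,-0.025],[0,0,0.6]],
    [0.06,[-0.079,-0.196,-0.025],[0,0,0.6]],
    [0.06,[-0.079,-0.196,-0.025],[0,0,0.6]],
    [0.06,[-0.079,-0.196,-0.025],[0,0,0.6]]
  ]
}}

```text
time: 4.8
tcp_pos: [0.5489, -0.1682, 0.1991]
tcp_rot: [0.055, -3.141, 0.0]
contact_force: [1.2, 0.7, -0.4]
width: 0.0599
grip_force: 0.0
```

Call:
{"method": "arm_command", "body": {
  "series": [
    [0.06,[0,0,0],[0,0,0]],
    [0.06,[0,0,0],[0,0,0]]
  ]
}}

```text
time: 4.97
tcp_pos: [0.5491, -0.1682, 0.1986]
tcp_rot: [-0.051, 3.141, -0.001]
contact_force: [-0.1, -0.6, -0.6]
width: 0.0604
grip_force: 0.0
```

Run:
```python
from h import *
from plant import manip,capture
c=capture("wrist"); np.savez("w2.npz",**c); cv2.imwrite("pics/w2.png",c["img"])
w=cloud(c); hsv=cv2.cvtColor(c["img"],cv2.COLOR_BGR2HSV)
m=((hsv[...,0]<22)&(hsv[...,1]>125)&(hsv[...,2]>60))
for lo,hi in((.025,.035),(.072,.084)):
    for s,n in((w[...,1]>-.06,'riser'),(w[...,1]<-.06,'end')):
        P=w[m&s&(w[...,2]>lo)&(w[...,2]<hi)]
        if len(P)>20:
            r=cv2.minAreaRect((P[:,:2]*1000).astype(np.float32)); print(n,lo,len(P),np.round(r[0],1),np.round(r[1],1),round(r[2],2),cv2.boxPoints(r).round(1).tolist())
goto([])
```

```text
riser 0.025 12951 [504.   45.7] [149.6 118.9] 3.61 [[425.6000061035156, 100.30000305175781], [433.1000061035156, -18.299999237060547], [582.4000244140625, -8.899999618530273], [574.9000244140625, 109.69999694824219]]
end 0.025 13249 [ 553.5 -172.5] [149.2  90.2] 2.76 [[476.79998779296875, -131.10000610351562], [481.20001220703125, -221.1999969482422], [630.2000122070312, -214.0], [625.9000244140625, -123.9000015258789]]
end 0.072 2469 [ 555.9 -224.1] [148.  15.] 3.03 [[481.6000061035156, -220.5], [482.3999938964844, -235.5], [630.2000122070312, -227.60000610351562], [629.4000244140625, -212.60000610351562]]
t 5.0167 pos [ 0.5483 -0.1666  0.1983] yaw -178.07 F [-0.7  0.4  0.1] w 0.06
```

View pics/w2.png

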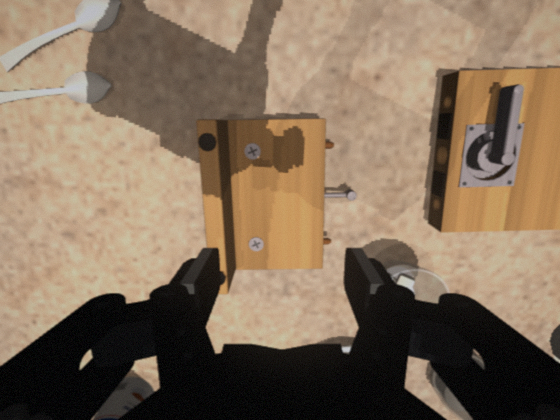

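Wrist view: stud head at (351,195) and dowels at (328,145) and (326,240). The lever is now parallel to the joint, from hub (502,158) to end (515,90), and the bowl is at (412,290), clear of the path.

```bash
python3 -c "
from h import *
goto([(.556,-.225,.12,182.9),(.556,-.225,.058,182.9)])
"
```

```text
t 5.0167 pos [ 0.5483 -0.1666  0.1983] yaw -178.07 F [-0.7  0.4  0.1] w 0.06
[-0.0058 -0.0587  0.0783] [ 0. -0. -1.]
[-0.0058 -0.0587  0.1403] [ 0. -0. -1.]
```

Call:
{"method": "arm_command", "body": {
  "series": [
    [0.06,[-0.006,-0.03,0.02],[0,0,-1]],
    [0.06,[-0.006,-0.058,0.04],[0,0,-1]],
    [0.06,[-0.006,-0.058,0.075],[0,0,-1]],
    [0.06,[-0.006,-0.058,0.11],[0,0,-1]],
    [0.06,[-0.006,-0.058,0.14],[0,0,-1]]
  ]
}}

```text
time: 5.43
tcp_pos: [0.5556, -0.2225, 0.0569]
tcp_rot: [0.083, -3.139, -0.001]
contact_force: [1.0, 0.1, 0.8]
width: 0.0599
grip_force: 0.0
```

Call:
{"method": "arm_command", "body": {
  "series": [
    [0.06,[0,0,0],[0,0,0]],
    [0.04,[0,0,0],[0,0,0]]
  ]
}}

```text
time: 5.6
tcp_pos: [0.5557, -0.2223, 0.0582]
tcp_rot: [0.084, -3.137, -0.003]
contact_force: [-0.3, -0.3, 1.0]
width: 0.0494
grip_force: 0.0
```

```bash
python3 -c "
from h import *
goto([(.556,-.225,.058,182.9)])
"
```

```text
t 5.6 pos [ 0.5557 -0.2223  0.0582] yaw -176.93 F [-0.3 -0.3  1. ] w 0.0494
[-0.0002 -0.0027  0.0002] [ 0.1 -0.2  0.2]
```

Call:
{"method": "arm_command", "body": {
  "series": [
    [0.03,[0,-0.0025,0],[0,0,0]],
    [0.02,[0,-0.0025,0],[0,0,0]],
    [0.01,[0,-0.0025,0],[0,0,0]],
    [0.01,[0,-0.0025,0],[0,0,0]],
    [0.01,[0,-0.0025,0],[0,0,0]]
  ],
  "newtons": 50
}}

```text
time: 6.02
tcp_pos: [0.5579, -0.2262, 0.0609]
tcp_rot: [-0.083, 3.138, -0.002]
contact_force: [-0.6, 5.1, 9.9]
width: 0.0151
grip_force: 50.4
```

Run:
```python
from h import *
e=np.array([.5512,-.1275]); r=np.array([.5077,-.0132])
a=np.radians(3.4); ry=np.array([-np.sin(a),np.cos(a)])
g=r-ry*.098
# target panel centre when joined, with gaps
goto([(*(g-ry*k),.058,183.4) for k in(.09,.045,.02,.01,.0)])
print(g)
```

```text
t 6.0167 pos [ 0.5579 -0.2262  0.0609] yaw -176.98 F [-0.6  5.1  9.9] w 0.0151
[0.0377 0.0273 0.0028] [-0.1  0.2 -0.4]
[0.038  0.0723 0.0027] [-0.1  0.2 -0.4]
[0.0381 0.0973 0.0027] [-0.1  0.2 -0.4]
[0.0382 0.1073 0.0027] [-0.1  0.2 -0.4]
[0.0383 0.1173 0.0027] [-0.1  0.2 -0.4]
[ 0.51351202 -0.1110275 ]
```

Call:
{"method": "arm_command", "body": {
  "series": [
    [0.01,[0.0,0.0,-0.002],[0,0,0]],
    [0.01,[0.012,0.006,-0.002],[0,0,-0.4]],
    [0.01,[0.024,0.012,-0.002],[0,0,-0.4]],
    [0.01,[0.036,0.02,-0.002],[0,0,-0.4]],
    [0.01,[0.036,0.026,-0.002],[0,0,-0.4]]
  ]
}}

```text
time: 6.43
tcp_pos: [0.5173, -0.2015, 0.0613]
tcp_rot: [0.093, -3.139, -0.001]
contact_force: [0.1, -0.6, -6.4]
width: 0.0158
grip_force: 49.3
```

Call:
{"method": "arm_command", "body": {
  "series": [
    [0.01,[0.0,0.009,0],[0,0,0]],
    [0.01,[0,0.018,0],[0,0,0]],
    [0.01,[0,0.027,0],[0,0,0]],
    [0.01,[0,0.036,0],[0,0,0]],
    [0.01,[0,0.036,0],[0,0,0]]
  ]
}}

```text
time: 6.85
tcp_pos: [0.5178, -0.1645, 0.061]
tcp_rot: [-0.096, 3.14, 0.0]
contact_force: [-1.6, 2.2, -1.6]
width: 0.0156
grip_force: 49.8
```

```bash
cat > look.py <<'E'
import sys
from h import *
from plant import capture
n=sys.argv[1]
for cam in sys.argv[2:]:
    c=capture(cam); np.savez(f"{cam}{n}.npz",**c)
    w=cloud(c); hsv=cv2.cvtColor(c["img"],cv2.COLOR_BGR2HSV)
    m=((hsv[...,0]<22)&(hsv[...,1]>125)&(hsv[...,2]>60)).astype(np.uint8)
    N,L,S,C=cv2.connectedComponentsWithStats(m)
    for i in range(1,N):
        P=w[(L==i)&(w[...,2]>.025)&(w[...,2]<.035)&(w[...,0]<.66)&(w[...,1]<.16)]
        if len(P)>150:
            r=cv2.minAreaRect((P[:,:2]*1000).astype(np.float32)); print(cam,len(P),np.round(r[0],1),np.round(r[1],1),round(r[2],2),cv2.boxPoints(r).round(1).tolist())
    cv2.imwrite(f"pics/{cam}{n}.png",c["img"])
goto([])
E
python3 look.py 3 wrist side
```

```text
wrist 29733 [ 506.6 -110. ] [136.7  86.9] 3.57 [[435.70001220703125, -70.9000015258789], [441.1000061035156, -157.60000610351562], [577.5, -149.10000610351562], [572.0999755859375, -62.400001525878906]]
wrist 1521 [549.   -7.9] [70.3 16.3] 13.62 [[512.9000244140625, -8.300000190734863], [516.7999877929688, -24.100000381469727], [585.2000122070312, -7.599999904632568], [581.2999877929688, 8.300000190734863]]
wrist 245 [572.2 -85.6] [22.3  7. ] 55.67 [[563.0999755859375, -92.9000015258789], [568.7999877929688, -96.80000305175781], [581.4000244140625, -78.4000015258789], [575.5999755859375, -74.5]]
side 813 [470.1  64.6] [ 86.3 162.8] 2.49 [[423.5, 144.10000610351562], [430.6000061035156, -18.5], [516.7999877929688, -14.800000190734863], [509.70001220703125, 147.8000030517578]]
side 702 [ 512.3 -121.3] [148.1 109. ] 3.04 [[435.3999938964844, -70.80000305175781], [441.20001220703125, -179.6999969482422], [589.0999755859375, -171.8000030517578], [583.2999877929688, -62.900001525878906]]
t 6.95 pos [ 0.5178 -0.1655  0.061 ] yaw -176.53 F [0.2 4.9 1.1] w 0.0149
```

View pics/wrist3.png

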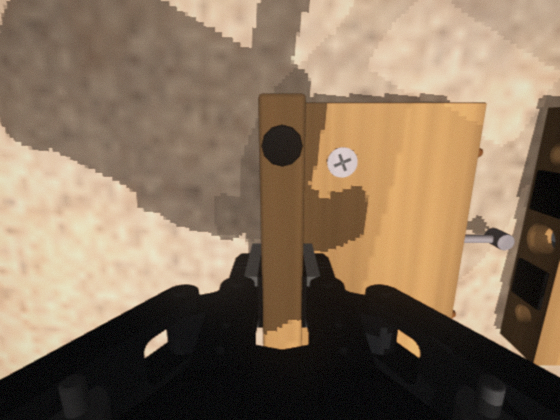

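Wrist view: stud head at (505,241) with the bore straight ahead at (541,238). The lower dowel at (453,313) faces its hole at (523,313).

Run:
```python
from h import *
c=dict(np.load("wrist3.npz"))
a=np.radians(3.4); X=np.array([np.cos(a),np.sin(a)]);Y=np.array([-X[1],X[0]]); r=np.array([.5077,-.0132])
for n,uv,z in(("head top",(506,241),.0215),("shank",(466,239),.0175),("bore",(541,238),.015),("dowel lo",(453,314),.015),("hole lo",(523,313),.015),("dowel hi",(481,152),.015),("hole hi",(556,150),.015)):
    p=plane(c,uv,z)[0,:2]-r; print(n,(1000*np.array([p@X,p@Y])).round(1))
```

```text
head top [ -1.4 -23.9]
shank [ -1.  -44.3]
bore [-0.8  1.3]
dowel lo [ 50.4 -42.9]
hole lo [49.6  1.1]
dowel hi [-50.7 -42.5]
hole hi [-51.9  -1.8]
```

Call:
{"method": "arm_command", "body": {
  "series": [
    [0.01,[0.0,0.007,0],[0,0,0]],
    [0.01,[0,0.014,0],[0,0,0]],
    [0.01,[0,0.021,0],[0,0,0]],
    [0.01,[0,0.028,0],[0,0,0]],
    [0.01,[0,0.032,0],[0,0,0]]
  ]
}}

```text
time: 7.37
tcp_pos: [0.5157, -0.1336, 0.061]
tcp_rot: [-0.094, 3.14, -0.001]
contact_force: [0.3, -4.9, 2.3]
width: 0.015
grip_force: 50.9
```

Call:
{"method": "arm_command", "body": {
  "series": [
    [0.01,[0.0,0.002,0],[0,0,0]],
    [0.01,[0,0.004,0],[0,0,0]],
    [0.01,[0,0.006,0],[0,0,0]],
    [0.01,[0,0.008,0],[0,0,0]],
    [0.01,[0,0.008,0],[0,0,0]]
  ]
}}

```text
time: 7.78
tcp_pos: [0.5154, -0.1261, 0.061]
tcp_rot: [-0.094, 3.139, -0.001]
contact_force: [1.5, -2.1, 4.8]
width: 0.0154
grip_force: 51.1
```

```bash
python3 look.py 4 wrist side
```

```text
wrist 29780 [503.6 -63.8] [136.4 102.5] 3.41 [[432.5, -16.700000762939453], [438.6000061035156, -119.0], [574.7999877929688, -110.9000015258789], [568.7000122070312, -8.600000381469727]]
wrist 11218 [510.   1.] [156.9  49.1] 16.56 [[427.79998779296875, 2.200000047683716], [441.79998779296875, -44.900001525878906], [592.2000122070312, -0.20000000298023224], [578.2000122070312, 46.900001525878906]]
wrist 230 [569.6 -47.4] [23.7  7.1] 56.17 [[560.0999755859375, -55.29999923706055], [566.0, -59.20000076293945], [579.2000122070312, -39.599998474121094], [573.2000122070312, -35.599998474121094]]
side 1480 [506.    4.9] [149.1 283.5] 3.06 [[424.0, 142.39999389648438], [439.1000061035156, -140.6999969482422], [588.0, -132.6999969482422], [572.9000244140625, 150.39999389648438]]
t 7.8833 pos [ 0.5154 -0.1262  0.061 ] yaw -176.58 F [ 1.2 -0.3  5.9] w 0.0158
```

Call:
{"method": "arm_command", "body": {
  "series": [
    [0.01,[0.0,0.0015,0],[0,0,0]],
    [0.01,[0,0.003,0],[0,0,0]],
    [0.01,[0,0.0045,0],[0,0,0]],
    [0.01,[0,0.006,0],[0,0,0]],
    [0.01,[0,0.006,0],[0,0,0]]
  ]
}}

```text
time: 8.3
tcp_pos: [0.515, -0.1204, 0.061]
tcp_rot: [-0.094, 3.139, -0.001]
contact_force: [1.8, -3.5, 4.9]
width: 0.0154
grip_force: 51.4
```

Call:
{"method": "arm_command", "body": {
  "series": [
    [0.01,[0.0,0.001,0],[0,0,0]],
    [0.01,[0,0.002,0],[0,0,0]],
    [0.01,[0,0.002,0],[0,0,0]]
  ]
}}

```text
time: 8.55
tcp_pos: [0.5149, -0.1185, 0.061]
tcp_rot: [-0.094, 3.139, -0.001]
contact_force: [0.8, -3.7, 5.6]
width: 0.0151
grip_force: 51.4
```

Call:
{"method": "arm_command", "body": {
  "series": [
    [0.01,[0.0,0.0005,0],[0,0,0]],
    [0.01,[0,0.001,0],[0,0,0]],
    [0.01,[0,0.001,0],[0,0,0]]
  ]
}}

```text
time: 8.8
tcp_pos: [0.5149, -0.1176, 0.061]
tcp_rot: [-0.094, 3.139, -0.001]
contact_force: [1.2, -6.5, 4.6]
width: 0.015
grip_force: 51.4
```

Call:
{"method": "arm_command", "body": {
  "series": [
    [0.01,[0.0,0.0005,0],[0,0,0]],
    [0.01,[0,0.001,0],[0,0,0]],
    [0.01,[0,0.001,0],[0,0,0]]
  ]
}}

```text
time: 9.05
tcp_pos: [0.5148, -0.1166, 0.061]
tcp_rot: [-0.094, 3.139, -0.001]
contact_force: [0.9, -5.9, 5.0]
width: 0.0154
grip_force: 51.4
```

Call:
{"method": "arm_command", "body": {
  "series": [
    [0.01,[0.0,0.0005,0],[0,0,0]],
    [0.01,[0,0.001,0],[0,0,0]],
    [0.01,[0,0.001,0],[0,0,0]]
  ]
}}

```text
time: 9.3
tcp_pos: [0.5147, -0.1156, 0.061]
tcp_rot: [-0.094, 3.139, -0.001]
contact_force: [0.5, -5.7, 4.6]
width: 0.0151
grip_force: 51.4
```

Call:
{"method": "arm_command", "body": {
  "series": [
    [0.01,[0.0,0.0005,0],[0,0,0]],
    [0.01,[0,0.001,0],[0,0,0]],
    [0.01,[0,0.001,0],[0,0,0]]
  ]
}}

```text
time: 9.55
tcp_pos: [0.5147, -0.1146, 0.061]
tcp_rot: [-0.094, 3.139, -0.001]
contact_force: [0.9, -5.0, 5.7]
width: 0.0152
grip_force: 51.4
```

Call:
{"method": "arm_command", "body": {
  "series": [
    [0.01,[0.0,0.0005,0],[0,0,0]],
    [0.01,[0,0.001,0],[0,0,0]],
    [0.01,[0,0.001,0],[0,0,0]]
  ]
}}

```text
time: 9.8
tcp_pos: [0.5146, -0.1137, 0.061]
tcp_rot: [-0.094, 3.139, -0.001]
contact_force: [1.0, -7.7, 4.9]
width: 0.0153
grip_force: 51.3
```

Call:
{"method": "arm_command", "body": {
  "series": [
    [0.01,[0.0,0.0005,0],[0,0,0]],
    [0.01,[0,0.001,0],[0,0,0]],
    [0.01,[0,0.001,0],[0,0,0]]
  ]
}}

```text
time: 10.05
tcp_pos: [0.5147, -0.1134, 0.061]
tcp_rot: [-0.094, 3.139, -0.003]
contact_force: [-1.1, -15.9, 2.3]
width: 0.0152
grip_force: 51.1
```

```bash
python3 look.py 5 wrist side
```

```text
wrist 30129 [503.6 -57.3] [136.7  90.4] 3.49 [[432.6000061035156, -16.399999618530273], [438.1000061035156, -106.5999984741211], [574.5, -98.19999694824219], [569.0, -8.0]]
wrist 13331 [506.2  15. ] [151.3  58.8] 5.24 [[428.20001220703125, 37.400001525878906], [433.6000061035156, -21.200000762939453], [584.2999877929688, -7.300000190734863], [578.9000244140625, 51.20000076293945]]
wrist 171 [565.   53.1] [29.2  5.2] 13.61 [[550.2000122070312, 52.20000076293945], [551.4000244140625, 47.20000076293945], [579.7999877929688, 54.0], [578.5999755859375, 59.099998474121094]]
wrist 231 [569.1 -34.8] [22.1  6.8] 54.65 [[559.9000244140625, -41.79999923706055], [565.5, -45.70000076293945], [578.2999877929688, -27.700000762939453], [572.7000122070312, -23.799999237060547]]
side 1462 [505.6  10.6] [149.5 269.7] 3.09 [[423.70001220703125, 141.1999969482422], [438.20001220703125, -128.10000610351562], [587.5, -120.0], [573.0, 149.3000030517578]]
t 10.15 pos [ 0.5147 -0.1134  0.061 ] yaw -176.58 F [ -0.  -15.7   2.8] w 0.0152
```

View pics/wrist5.png

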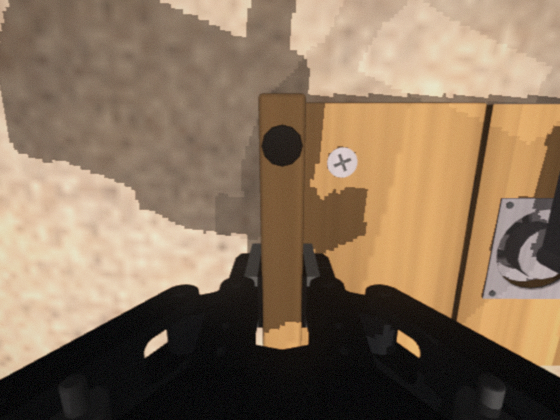

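The view shows the joint nearly closed, with a gap of about 6 px at (488,120), roughly 2–3 mm. The push force jumped from 6 to 16 N, so the stud head is on its stop. Next I release and go to the lever.

Call:
{"method": "arm_command", "body": {
  "series": [
    [0.01,[0,-0.0005,0],[0,0,0]],
    [0.04,[0,-0.0005,0],[0,0,0]],
    [0.06,[0,-0.0005,0],[0,0,0]],
    [0.06,[0,-0.0005,0],[0,0,0]],
    [0.06,[0,-0.0005,0],[0,0,0]]
  ]
}}

```text
time: 10.57
tcp_pos: [0.5139, -0.1124, 0.0606]
tcp_rot: [0.094, -3.139, -0.001]
contact_force: [0.5, 0.1, -0.1]
width: 0.06
grip_force: 0.0
```

Call:
{"method": "arm_command", "body": {
  "series": [
    [0.06,[0,0,-0.015],[0,0,0]],
    [0.06,[0,0,-0.04],[0,0,0]],
    [0.06,[0,0,-0.08],[0,0,0]],
    [0.06,[0,0,-0.12],[0,0,0]],
    [0.06,[0,0,-0.12],[0,0,0]]
  ]
}}

```text
time: 10.98
tcp_pos: [0.5169, -0.1134, 0.1871]
tcp_rot: [-0.094, 3.132, -0.005]
contact_force: [1.9, -0.3, 0.7]
width: 0.0601
grip_force: 0.0
```

```bash
python3 look.py 6 wrist side; python3 -c "
from h import *
goto([lev(183.2,.12),lev(183.2)])"
```

```text
wrist 34703 [505.7  19.2] [149.8 247.3] 3.31 [[423.79998779296875, 138.3000030517578], [438.1000061035156, -108.5999984741211], [587.7000122070312, -100.0], [573.4000244140625, 146.89999389648438]]
side 2004 [506.   11.4] [150.  271.6] 2.98 [[424.1000061035156, 143.1999969482422], [438.20001220703125, -128.10000610351562], [588.0, -120.30000305175781], [573.9000244140625, 151.0]]
t 11.0833 pos [ 0.5149 -0.1128  0.1822] yaw -176.57 F [-1.1 -1.1 -1.5] w 0.0601
t 11.0833 pos [ 0.5149 -0.1128  0.1822] yaw -176.57 F [-1.1 -1.1 -1.5] w 0.0601
[0.0433 0.1389 0.0619] [-0.1  0.2  0.2]
[0.0434 0.1389 0.1269] [-0.1  0.2  0.2]
```

View pics/wrist6.png

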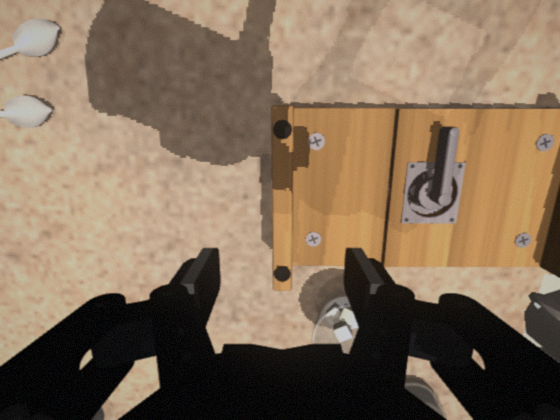

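Wrist view: lever from (450,130) to hub (438,195) at the open stop, joint gap thin and even at x≈390, bowl and spoons untouched.

Call:
{"method": "arm_command", "body": {
  "series": [
    [0.03,[0.0433,0.139,0],[0,0,0.2]],
    [0.03,[0.0433,0.139,0],[0,0,0.2]],
    [0.03,[0.0433,0.139,0],[0,0,0.2]],
    [0.03,[0.0433,0.139,0.02],[0,0,0.2]],
    [0.03,[0.0433,0.139,0.05],[0,0,0.2]]
  ]
}}

```text
time: 11.5
tcp_pos: [0.4611, 0.0267, 0.1309]
tcp_rot: [-0.093, 3.139, 0.001]
contact_force: [0.9, -0.9, 0.2]
width: 0.03
grip_force: 0.0
```

Call:
{"method": "arm_command", "body": {
  "series": [
    [0.03,[0,0,0],[0,0,0]],
    [0.03,[0,0,0.02],[0,0,0]]
  ]
}}

```text
time: 11.67
tcp_pos: [0.4628, 0.0235, 0.1113]
tcp_rot: [0.089, -3.14, -0.0]
contact_force: [1.9, -0.9, 0.3]
width: 0.03
grip_force: 0.0
```

```bash
python3 -c "
from h import *
goto([lev(183.2,.12),lev(183.2)])"
```

```text
t 11.6667 pos [0.4628 0.0235 0.1113] yaw -176.74 F [ 1.9 -0.9  0.3] w 0.03
[-0.0007 -0.0004 -0.0087] [ 0.  -0.   0.1]
[-0.0008 -0.0004  0.0563] [ 0.  -0.   0.1]
```

Call:
{"method": "arm_command", "body": {
  "series": [
    [0.03,[0,-0.001,0.03],[0,0,0]],
    [0.03,[0,-0.001,0.057],[0,0,0]],
    [0.02,[0,-0.001,0.057],[0,0,0]],
    [0.014,[0,-0.001,0.057],[0,0,0]],
    [0.014,[0,-0.001,0.057],[0,0,0]]
  ]
}}

```text
time: 12.08
tcp_pos: [0.4632, 0.0221, 0.0548]
tcp_rot: [0.087, -3.14, 0.0]
contact_force: [0.0, -0.3, 1.4]
width: 0.0143
grip_force: 0.0
```

```bash
python3 -c "
from h import *
goto([lev(183.2-d,off=-.002) for d in(0,6,12,18,24,30)])"
```

```text
t 12.0833 pos [0.4632 0.0221 0.0548] yaw -176.81 F [ 0.  -0.3  1.4] w 0.0143
[-0.0005  0.0031 -0.0002] [-0. -0. -0.]
[-0.0009  0.0074 -0.0002] [-0. -0.  6.]
[-0.0018  0.0117 -0.0002] [-0. -0. 12.]
[-0.0031  0.0159 -0.0002] [-0. -0. 18.]
[-0.0049  0.02   -0.0002] [-0. -0. 24.]
[-0.0071  0.0238 -0.0002] [-0. -0. 30.]
```

Call:
{"method": "arm_command", "body": {
  "series": [
    [0.014,[-0.0009,0.0074,0],[0,0,6]],
    [0.014,[-0.0018,0.0117,0],[0,0,12]],
    [0.014,[-0.0031,0.0159,0],[0,0,18]],
    [0.014,[-0.0049,0.02,0],[0,0,24]],
    [0.014,[-0.0071,0.0238,0],[0,0,30]]
  ]
}}

```text
time: 12.5
tcp_pos: [0.4693, 0.0465, 0.0556]
tcp_rot: [0.735, 3.052, 0.0]
contact_force: [-0.7, -2.2, -1.9]
width: 0.0143
grip_force: 1.2
```

Call:
{"method": "arm_command", "body": {
  "series": [
    [0.014,[0,0,0],[0,0,0]]
  ]
}}

```text
time: 12.58
tcp_pos: [0.4696, 0.0468, 0.0555]
tcp_rot: [0.735, 3.052, 0.001]
contact_force: [0.9, 0.1, 0.6]
width: 0.0139
grip_force: 0.0
```

```bash
python3 -c "
from h import *
goto([lev(183.2-d,off=-.002) for d in(30,35,40,45,50,54)])"
```

```text
t 12.5833 pos [0.4696 0.0468 0.0555] yaw 152.91 F [0.9 0.1 0.6] w 0.0139
[ 0.0003 -0.0008  0.0005] [ 0.1  0.1 -0.3]
[0.     0.0028 0.0005] [0.1 0.1 4.7]
[-0.0006  0.0064  0.0005] [0.1 0.1 9.7]
[-0.0016  0.01    0.0005] [ 0.1  0.1 14.7]
[-0.0028  0.0134  0.0005] [ 0.1  0.1 19.7]
[-0.004   0.0161  0.0005] [ 0.1  0.1 23.7]
```

Call:
{"method": "arm_command", "body": {
  "series": [
    [0.014,[0,0.0034,0],[0,0,4.7]],
    [0.014,[-0.0006,0.0068,0],[0,0,9.7]],
    [0.014,[-0.0016,0.0103,0],[0,0,14.7]],
    [0.014,[-0.0028,0.0136,0],[0,0,19.7]],
    [0.014,[-0.004,0.0162,0],[0,0,23.7]]
  ]
}}

```text
time: 13.0
tcp_pos: [0.4798, 0.059, 0.0551]
tcp_rot: [1.34, 2.84, 0.001]
contact_force: [-2.8, -2.3, 2.3]
width: 0.0141
grip_force: 1.4
```

```bash
python3 -c "
from h import *
goto([lev(183.2-d,off=-.002) for d in(54,57,60,63,66)])"
```

```text
t 13.0 pos [0.4798 0.059  0.0551] yaw 129.49 F [-2.8 -2.3  2.3] w 0.0141
[-0.0002  0.0007  0.0001] [0.  0.  0.3]
[-0.0004  0.0029  0.0001] [0.  0.  3.3]
[-0.0006  0.0051  0.0001] [0.  0.  6.3]
[-0.001   0.0073  0.0001] [0.  0.  9.3]
[-0.0016  0.0094  0.0001] [ 0.1  0.  12.3]
```

Call:
{"method": "arm_command", "body": {
  "series": [
    [0.014,[0,0.0015,0],[0,0,2]],
    [0.014,[-0.0001,0.0029,0],[0,0,4]],
    [0.014,[-0.0002,0.0044,0],[0,0,6]],
    [0.014,[-0.0002,0.0044,0],[0,0,6]]
  ]
}}

```text
time: 13.33
tcp_pos: [0.4835, 0.0616, 0.055]
tcp_rot: [1.483, 2.768, 0.001]
contact_force: [-0.9, -0.5, -0.1]
width: 0.0145
grip_force: 0.2
```

Call:
{"method": "arm_command", "body": {
  "series": [
    [0.014,[0,0.0015,0],[0,0,2]],
    [0.014,[-0.0001,0.0029,0],[0,0,4]],
    [0.014,[-0.0002,0.0044,0],[0,0,6]],
    [0.014,[-0.0002,0.0044,0],[0,0,6]]
  ]
}}

```text
time: 13.67
tcp_pos: [0.4869, 0.0639, 0.0546]
tcp_rot: [1.627, 2.687, 0.0]
contact_force: [-0.7, -0.7, 1.5]
width: 0.0139
grip_force: 0.8
```

```bash
python3 -c "
from h import *
goto([lev(183.2-d,off=-.002) for d in(63,66,69,72)])"
```

```text
t 13.6667 pos [0.4869 0.0639 0.0546] yaw 117.62 F [-0.7 -0.7  1.5] w 0.0139
[-0.0006 -0.0012 -0.0004] [ 0.   0.  -2.6]
[-0.0006  0.001  -0.0004] [0.  0.  0.4]
[-0.0008  0.0032 -0.0004] [0.  0.  3.4]
[-0.0011  0.0053 -0.0004] [0.  0.  6.4]
```

Call:
{"method": "arm_command", "body": {
  "series": [
    [0.014,[-0.0003,0.0015,0],[0,0,2]],
    [0.014,[-0.0005,0.0029,0],[0,0,4]],
    [0.014,[-0.0008,0.0044,0],[0,0,6]]
  ]
}}

```text
time: 13.92
tcp_pos: [0.4904, 0.0653, 0.0543]
tcp_rot: [-1.764, -2.599, 0.001]
contact_force: [-5.5, -1.9, 4.8]
width: 0.0143
grip_force: 2.6
```

Call:
{"method": "arm_command", "body": {
  "series": [
    [0.014,[0,0.0015,0],[0,0,2]],
    [0.014,[-0.0001,0.0029,0],[0,0,4]],
    [0.014,[-0.0002,0.0044,0],[0,0,6]]
  ]
}}

```text
time: 14.17
tcp_pos: [0.4944, 0.0667, 0.0543]
tcp_rot: [-1.897, -2.503, 0.001]
contact_force: [-5.8, -3.2, 4.7]
width: 0.0135
grip_force: 3.0
```

```bash
python3 look.py 7 side; python3 -c "
from h import *
goto([lev(183.2-d,off=-.002) for d in(72,75,78,81,84)])"
```

```text
side 2161 [504.8  12.1] [150.3 273.1] 3.16 [[422.20001220703125, 144.3000030517578], [437.29998779296875, -128.39999389648438], [587.4000244140625, -120.0999984741211], [572.4000244140625, 152.60000610351562]]
t 14.2167 pos [0.4947 0.0667 0.0543] yaw 105.5 F [-4.1 -0.9  3.5] w 0.014
t 14.2167 pos [0.4947 0.0667 0.0543] yaw 105.5 F [-4.1 -0.9  3.5] w 0.014
[-0.0006 -0.0028 -0.0007] [-0.  -0.  -5.7]
[-0.0006 -0.0006 -0.0007] [-0.  -0.  -2.7]
[-0.0006  0.0016 -0.0007] [-0.  -0.   0.3]
[-0.0008  0.0038 -0.0007] [-0.  -0.   3.3]
[-0.0011  0.006  -0.0007] [-0.  -0.   6.3]
```

Call:
{"method": "arm_command", "body": {
  "series": [
    [0.014,[-0.0003,0.0011,0],[0,0,1.5]],
    [0.014,[-0.0006,0.0022,0],[0,0,3]]
  ]
}}

```text
time: 14.38
tcp_pos: [0.4962, 0.0668, 0.0542]
tcp_rot: [-1.961, -2.452, 0.002]
contact_force: [-7.0, 1.1, 4.2]
width: 0.014
grip_force: 3.5
```

Call:
{"method": "arm_command", "body": {
  "series": [
    [0.014,[0,0.0011,0],[0,0,1.5]],
    [0.014,[-0.0001,0.0022,0],[0,0,3]]
  ]
}}

```text
time: 14.55
tcp_pos: [0.4982, 0.0672, 0.0542]
tcp_rot: [-2.025, -2.4, 0.002]
contact_force: [-7.7, 0.2, 4.4]
width: 0.0142
grip_force: 3.8
```

Call:
{"method": "arm_command", "body": {
  "series": [
    [0.014,[0,0.0007,0],[0,0,1]],
    [0.014,[0,0.0015,0],[0,0,2]]
  ]
}}

```text
time: 14.72
tcp_pos: [0.4996, 0.0675, 0.0541]
tcp_rot: [-2.066, -2.364, 0.002]
contact_force: [-8.6, -0.2, 5.3]
width: 0.014
grip_force: 4.0
```

Call:
{"method": "arm_command", "body": {
  "series": [
    [0.014,[0,0.0007,0],[0,0,1]],
    [0.014,[0,0.0015,0],[0,0,2]]
  ]
}}

```text
time: 14.88
tcp_pos: [0.501, 0.0676, 0.0542]
tcp_rot: [-2.107, -2.328, 0.003]
contact_force: [-8.8, -0.4, 5.3]
width: 0.0139
grip_force: 4.2
```

Call:
{"method": "arm_command", "body": {
  "series": [
    [0.014,[0,0.0007,0],[0,0,1]],
    [0.014,[0,0.0015,0],[0,0,2]]
  ]
}}

```text
time: 15.05
tcp_pos: [0.5023, 0.0678, 0.0541]
tcp_rot: [-2.147, -2.291, 0.003]
contact_force: [-8.5, 0.3, 4.8]
width: 0.0136
grip_force: 4.4
```

Call:
{"method": "arm_command", "body": {
  "series": [
    [0.014,[0,0.0007,0],[0,0,1]],
    [0.014,[0,0.0015,0],[0,0,2]]
  ]
}}

```text
time: 15.22
tcp_pos: [0.5038, 0.0679, 0.0541]
tcp_rot: [-2.186, -2.253, 0.003]
contact_force: [-8.8, -0.4, 6.5]
width: 0.0138
grip_force: 4.3
```

Call:
{"method": "arm_command", "body": {
  "series": [
    [0.014,[-0.0002,0.0011,0],[0,0,1.5]],
    [0.014,[-0.0004,0.0022,0],[0,0,3]]
  ]
}}

```text
time: 15.38
tcp_pos: [0.5058, 0.0677, 0.0541]
tcp_rot: [-2.245, -2.194, 0.003]
contact_force: [-11.3, 3.7, 6.3]
width: 0.0141
grip_force: 5.0
```

Call:
{"method": "arm_command", "body": {
  "series": [
    [0.014,[0,0.0007,0],[0,0,1]],
    [0.014,[0,0.0015,0],[0,0,2]]
  ]
}}

```text
time: 15.55
tcp_pos: [0.5071, 0.0677, 0.054]
tcp_rot: [-2.282, -2.155, 0.004]
contact_force: [-11.3, 3.3, 6.0]
width: 0.0138
grip_force: 5.4
```

Call:
{"method": "arm_command", "body": {
  "series": [
    [0.014,[0,-0.0025,0],[0,0,0]],
    [0.02,[0,-0.003,0],[0,0,0]],
    [0.03,[0,-0.003,0],[0,0,0]],
    [0.03,[0,-0.003,-0.03],[0,0,0]],
    [0.03,[0,-0.003,-0.07],[0,0,0]]
  ]
}}

```text
time: 15.97
tcp_pos: [0.505, 0.0676, 0.1227]
tcp_rot: [-2.284, -2.153, 0.005]
contact_force: [0.8, 0.7, -0.9]
width: 0.0299
grip_force: 0.0
```

Call:
{"method": "arm_command", "body": {
  "series": [
    [0.03,[0.03,0,-0.04],[0,0,0]],
    [0.03,[0.06,0,-0.08],[0,0,0]],
    [0.03,[0.06,0,-0.1],[0,0,0]],
    [0.03,[0.06,0,-0.1],[0,0,0]],
    [0.03,[0.06,0,-0.1],[0,0,0]]
  ]
}}

```text
time: 16.38
tcp_pos: [0.5111, 0.1284, 0.2259]
tcp_rot: [2.283, 2.154, 0.006]
contact_force: [0.4, -0.6, -1.3]
width: 0.03
grip_force: 0.0
```

```bash
python3 look.py 8 wrist side
python3 - <<'E'
from h import *
c=dict(np.load("wrist8.npz")); w=cloud(c); d=np.hypot(w[...,0]-.5055,w[...,1]-.0255)
P=w[(d<.075)&(w[...,2]>.046)&(w[...,2]<.062)]; r=cv2.minAreaRect((P[:,:2]*1000).astype(np.float32)); print('lever',len(P),r)
E
```

```text
wrist 11914 [504.4  43.5] [148.5 228. ] 3.6 [[423.1000061035156, 152.60000610351562], [437.3999938964844, -74.9000015258789], [585.5999755859375, -65.5999984741211], [571.2999877929688, 161.89999389648438]]
side 2443 [505.1  11.2] [150.  271.1] 2.92 [[423.29998779296875, 142.8000030517578], [437.1000061035156, -127.9000015258789], [587.0, -120.30000305175781], [573.2000122070312, 150.39999389648438]]
t 16.4833 pos [0.5097 0.1274 0.2234] yaw 86.58 F [-1.3  0.3 -0.1] w 0.0305
lever 539 ((504.1855163574219, 53.21287536621094), (11.110823631286621, 65.70088195800781), 3.859683036804199)
```

View pics/wrist8.png

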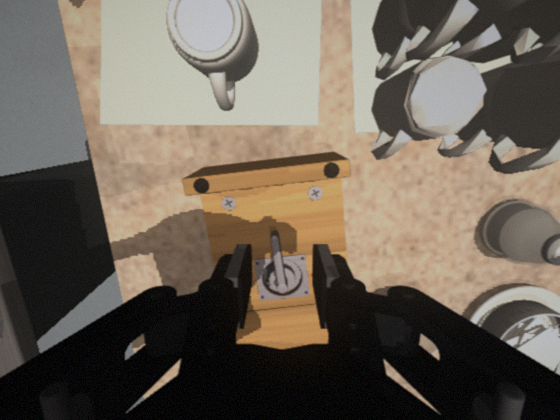

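Wrist view: the joint is closed to a hairline at (255,308), and the lever runs from hub (285,275) to (275,232). It measures 94°, so it turned 1.56 rad. The tool's yaw was 87°, so the pad may have pushed with its outer edge, at a longer arm than 42 mm. I'll check the tightness with a squarely aligned pad.

```bash
python3 -c "
from h import *
goto([lev(93.9,.12),lev(93.9)])"
```

```text
t 16.4833 pos [0.5097 0.1274 0.2234] yaw 86.58 F [-1.3  0.3 -0.1] w 0.0305
[-0.0603 -0.0034  0.1034] [-0.   0.  -7.3]
[-0.0603 -0.0034  0.1684] [-0.   0.  -7.3]
```

Call:
{"method": "arm_command", "body": {
  "series": [
    [0.03,[-0.04,-0.0034,0],[0,0,-7]],
    [0.03,[-0.0603,-0.0034,0.03],[0,0,-7.3]],
    [0.03,[-0.0603,-0.0034,0.065],[0,0,-7.3]],
    [0.03,[-0.0603,-0.0034,0.1],[0,0,-7.3]],
    [0.03,[-0.0603,-0.0034,0.1],[0,0,-7.3]]
  ]
}}

```text
time: 16.9
tcp_pos: [0.4991, 0.0666, 0.118]
tcp_rot: [-2.143, -2.288, 0.011]
contact_force: [-2.6, 0.2, -1.1]
width: 0.0299
grip_force: 0.0
```

```bash
python3 -c "
from h import *
goto([lev(93.9,.12),lev(93.9)])"
```

```text
t 16.9 pos [0.4991 0.0666 0.118 ] yaw 93.75 F [-2.6  0.2 -1.1] w 0.0299
[ 0.0006  0.0036 -0.002 ] [-0.6 -0.  -0.1]
[0.0006 0.0042 0.063 ] [-0.6 -0.  -0.1]
```

Call:
{"method": "arm_command", "body": {
  "series": [
    [0.03,[0,0,0],[0,0,0]],
    [0.03,[0,0,0.03],[0,0,0]],
    [0.025,[0,0,0.063],[0,0,0]],
    [0.018,[0,0,0.065],[0,0,0]],
    [0.016,[0,0,0.065],[0,0,0]]
  ]
}}

```text
time: 17.32
tcp_pos: [0.5027, 0.0677, 0.0593]
tcp_rot: [-2.145, -2.294, 0.002]
contact_force: [1.0, 1.1, 1.1]
width: 0.0159
grip_force: 0.0
```

Call:
{"method": "arm_command", "body": {
  "series": [
    [0.016,[0,0,0],[0,0,0]],
    [0.016,[0,0.0,0],[0,0,0]]
  ]
}}

```text
time: 17.48
tcp_pos: [0.5041, 0.0677, 0.0609]
tcp_rot: [2.145, 2.293, 0.003]
contact_force: [0.0, 0.5, 0.1]
width: 0.016
grip_force: 0.0
```

```bash
python3 -c "
from h import *
goto([lev(93.9)])"
```

```text
t 17.4833 pos [0.5041 0.0677 0.0609] yaw 93.83 F [0.  0.5 0.1] w 0.016
[-0.0002 -0.0014  0.0059] [ 0.2  0.  -0.1]
```

Call:
{"method": "arm_command", "body": {
  "series": [
    [0.016,[0,0,0.005],[0,0,0]],
    [0.016,[0,0.001,0.005],[0,0,0]],
    [0.016,[0,0.0015,0.005],[0,0,0]],
    [0.016,[0,0.0015,0.005],[0,0,0]]
  ]
}}

```text
time: 17.82
tcp_pos: [0.5047, 0.0678, 0.0541]
tcp_rot: [2.146, 2.294, 0.001]
contact_force: [1.1, 0.3, -0.1]
width: 0.0159
grip_force: 0.0
```

Call:
{"method": "arm_command", "body": {
  "series": [
    [0.016,[0,0.0004,0],[0,0,0]],
    [0.016,[0,0.0008,0],[0,0,0]],
    [0.016,[0,0.0008,0],[0,0,0]]
  ]
}}

```text
time: 18.07
tcp_pos: [0.5053, 0.0678, 0.0538]
tcp_rot: [2.146, 2.294, 0.0]
contact_force: [-0.5, 0.6, 0.5]
width: 0.0158
grip_force: 0.0
```

Call:
{"method": "arm_command", "body": {
  "series": [
    [0.016,[0,0.0003,0],[0,0,0]],
    [0.016,[0,0.0006,0],[0,0,0]],
    [0.016,[0,0.0006,0],[0,0,0]]
  ]
}}

```text
time: 18.32
tcp_pos: [0.5058, 0.0679, 0.0538]
tcp_rot: [2.146, 2.294, 0.0]
contact_force: [0.1, -0.6, 0.6]
width: 0.0157
grip_force: 0.0
```

Call:
{"method": "arm_command", "body": {
  "series": [
    [0.016,[0,0.0003,0],[0,0,0]],
    [0.016,[0,0.0006,0],[0,0,0]],
    [0.016,[0,0.0006,0],[0,0,0]]
  ]
}}

```text
time: 18.57
tcp_pos: [0.5061, 0.0679, 0.0537]
tcp_rot: [-2.146, -2.294, 0.001]
contact_force: [-0.8, -0.7, -0.2]
width: 0.0158
grip_force: 0.7
```

Contact just begins; I continue in small steps.

Call:
{"method": "arm_command", "body": {
  "series": [
    [0.016,[0,0.0003,0],[0,0,0]],
    [0.016,[0,0.0006,0],[0,0,0]],
    [0.016,[0,0.0006,0],[0,0,0]]
  ]
}}

```text
time: 18.82
tcp_pos: [0.5064, 0.0679, 0.0537]
tcp_rot: [-2.146, -2.294, 0.001]
contact_force: [-4.8, -0.5, 2.1]
width: 0.0159
grip_force: 2.3
```

Call:
{"method": "arm_command", "body": {
  "series": [
    [0.016,[0,0.0002,0],[0,0,0]],
    [0.016,[0,0.0004,0],[0,0,0]],
    [0.016,[0,0.0004,0],[0,0,0]]
  ]
}}

```text
time: 19.07
tcp_pos: [0.5069, 0.068, 0.0537]
tcp_rot: [-2.146, -2.294, 0.001]
contact_force: [-5.1, 0.1, 2.5]
width: 0.0161
grip_force: 2.7
```

Call:
{"method": "arm_command", "body": {
  "series": [
    [0.016,[0,0.0002,0],[0,0,0]],
    [0.016,[0,0.0004,0],[0,0,0]],
    [0.016,[0,0.0004,0],[0,0,0]]
  ]
}}

```text
time: 19.32
tcp_pos: [0.5071, 0.068, 0.0537]
tcp_rot: [-2.146, -2.293, 0.001]
contact_force: [-6.1, 0.7, 3.8]
width: 0.0161
grip_force: 3.0
```

Call:
{"method": "arm_command", "body": {
  "series": [
    [0.016,[0,0.0004,0],[0,0,0.5]],
    [0.016,[0,0.0008,0],[0,0,1]]
  ]
}}

```text
time: 19.48
tcp_pos: [0.5076, 0.068, 0.0536]
tcp_rot: [-2.166, -2.274, 0.002]
contact_force: [-8.3, -1.4, 3.8]
width: 0.0161
grip_force: 3.9
```

Call:
{"method": "arm_command", "body": {
  "series": [
    [0.016,[0,0.0004,0],[0,0,0.5]],
    [0.016,[0,0.0008,0],[0,0,1]]
  ]
}}

```text
time: 19.65
tcp_pos: [0.5082, 0.068, 0.0536]
tcp_rot: [-2.185, -2.255, 0.003]
contact_force: [-10.1, -2.7, 3.6]
width: 0.0156
grip_force: 4.5
```

Call:
{"method": "arm_command", "body": {
  "series": [
    [0.016,[0,0.0004,0],[0,0,0.5]],
    [0.016,[0,0.0008,0],[0,0,1]]
  ]
}}

```text
time: 19.82
tcp_pos: [0.5087, 0.0679, 0.0536]
tcp_rot: [-2.205, -2.236, 0.003]
contact_force: [-10.2, -3.8, 5.1]
width: 0.0161
grip_force: 5.1
```

Run:
```python
from h import *
from plant import capture,manip
o=manip.get_obs(); print(o["ft_torque"],o["contact_force"],o["grip_force"])
for n in("side","scene"):
    c=capture(n); w=cloud(c); d=np.hypot(w[...,0]-.5055,w[...,1]-.0255); np.savez(n+"9.npz",**c)
    m=(d<.068)&(w[...,2]>.046)&(w[...,2]<.058); P=w[m]; print(n,len(P), P.mean(0) if len(P) else '')
goto([lev(93.9)])
```

```text
[-0.43509425  1.67690364  0.11612266] [-10.19025514  -3.76521534   5.12936147] 5.078777074813843
side 97 [0.50535073 0.0508771  0.05384676]
scene 102 [0.50160855 0.04983284 0.05220609]
t 19.9167 pos [0.5087 0.0679 0.0535] yaw 90.8 F [-9.8 -2.8  4.8] w 0.0158
[-0.0004 -0.0061 -0.0014] [-0.2  0.  -3.1]
```

Call:
{"method": "arm_command", "body": {
  "series": [
    [0.016,[0,0.0004,0],[0,0,0.5]],
    [0.016,[0,0.0008,0],[0,0,1]]
  ]
}}

```text
time: 20.08
tcp_pos: [0.5092, 0.0679, 0.0535]
tcp_rot: [-2.224, -2.216, 0.004]
contact_force: [-11.1, -3.7, 5.8]
width: 0.0161
grip_force: 5.7
```

Call:
{"method": "arm_command", "body": {
  "series": [
    [0.016,[0,0,0],[0,0,0]],
    [0.016,[0,0,0],[0,0,0]],
    [0.016,[0,0,0],[0,0,0]]
  ]
}}

```text
time: 20.33
tcp_pos: [0.5092, 0.0679, 0.0535]
tcp_rot: [-2.223, -2.217, 0.004]
contact_force: [-10.7, -2.8, 5.8]
width: 0.016
grip_force: 5.3
```

Call:
{"method": "arm_command", "body": {
  "series": [
    [0.016,[0,0,0],[0,0,0]],
    [0.016,[0,0,0],[0,0,0]],
    [0.016,[0,0,0],[0,0,0]]
  ]
}}

```text
time: 20.58
tcp_pos: [0.5093, 0.0679, 0.0535]
tcp_rot: [-2.223, -2.217, 0.004]
contact_force: [-11.0, -3.9, 6.5]
width: 0.016
grip_force: 5.3
```

Call:
{"method": "arm_command", "body": {
  "series": [
    [0.016,[0,-0.003,0],[0,0,0]],
    [0.024,[0,-0.005,0],[0,0,0]],
    [0.03,[0,-0.005,0],[0,0,0]],
    [0.03,[0,-0.005,-0.03],[0,0,0]],
    [0.03,[0,-0.005,-0.07],[0,0,0]]
  ]
}}

```text
time: 21.0
tcp_pos: [0.5049, 0.0681, 0.1224]
tcp_rot: [-2.223, -2.216, 0.005]
contact_force: [0.9, 0.1, -0.6]
width: 0.0304
grip_force: 0.0
```

Call:
{"method": "arm_command", "body": {
  "series": [
    [0.03,[-0.02,0,-0.04],[0,0,0]],
    [0.03,[-0.02,0,-0.08],[0,0,0]],
    [0.03,[-0.02,0,-0.1],[0,0,0]],
    [0.03,[-0.02,0,-0.1],[0,0,0]],
    [0.03,[-0.02,0,-0.1],[0,0,0]]
  ]
}}

```text
time: 21.42
tcp_pos: [0.507, 0.0481, 0.2251]
tcp_rot: [2.223, 2.216, 0.004]
contact_force: [-0.6, -0.0, -1.7]
width: 0.0299
grip_force: 0.0
```

```bash
python3 look.py 10 wrist side
python3 - <<'E'
from h import *
c=dict(np.load("wrist10.npz")); w=cloud(c); d=np.hypot(w[...,0]-.5055,w[...,1]-.0255)
P=w[(d<.075)&(w[...,2]>.046)&(w[...,2]<.062)]; r=cv2.minAreaRect((P[:,:2]*1000).astype(np.float32)); print('lever',len(P),r)
# joint gap: darkness profile along riser y at several riser x on the deck plane
a=np.radians(3.4); X=np.array([np.cos(a),np.sin(a)]);Y=np.array([-X[1],X[0]]); r0=np.array([.5077,-.0132])
g=c["img"].max(2).astype(np.float32)
t=np.arange(-8,8,.25)/1000
for nm in("wrist6","wrist10"):
  c=dict(np.load(nm+".npz")); g=c["img"].max(2).astype(np.float32)
  for x0 in(-.06,-.04,-.03,.03,.04,.06):
    uv=proj(c,[(*(r0+x0*X+s*Y),.03) for s in t]).astype(np.float32)
    if uv.min()<0 or uv[:,1].max()>419: continue
    v=cv2.remap(g,uv[:,0][None],uv[:,1][None],cv2.INTER_LINEAR)[0]; b=np.median(v)
    print(nm,x0,'dark width mm',round(float(np.clip((b-v)/b,0,1).sum()*.25),2),'at',t[v.argmin()]*1000,round(float(b)))
E
```

```text
wrist 20617 [505.1  18.4] [149.6 246.7] 3.18 [[423.6000061035156, 137.39999389648438], [437.29998779296875, -108.9000015258789], [586.7000122070312, -100.5999984741211], [573.0, 145.6999969482422]]
side 2442 [505.5  12.3] [151.1 270.1] 3.03 [[422.8999938964844, 143.10000610351562], [437.20001220703125, -126.5], [588.0999755859375, -118.5], [573.7999877929688, 151.10000610351562]]
t 21.5167 pos [0.5057 0.0482 0.2231] yaw 89.82 F [-0.3  0.1 -1.9] w 0.03
lever 623 ((504.1251220703125, 52.63908386230469), (11.148977279663086, 66.2874755859375), 3.942049026489258)
wrist6 -0.06 dark width mm 2.37 at -1.5 164
wrist6 -0.04 dark width mm 2.49 at -1.25 163
wrist6 -0.03 dark width mm 2.37 at -1.25 161
wrist6 0.03 dark width mm 2.16 at -1.0 164
wrist6 0.04 dark width mm 2.21 at -1.0 173
wrist6 0.06 dark width mm 2.16 at -1.25 173
wrist10 -0.06 dark width mm 0.7 at 0.0 101
wrist10 -0.04 dark width mm 2.26 at -6.0 48
wrist10 -0.03 dark width mm 0.66 at 0.5 104
wrist10 0.03 dark width mm 0.73 at 0.25 181
wrist10 0.04 dark width mm 2.85 at -8.0 163
wrist10 0.06 dark width mm 0.53 at 0.75 180
```

```bash
python3 -c "
from plant import job
print(job.hand_in())"
```

```text
the job is handed in; nothing more can be done
None
```

The riser is joined and handed in at about 21.5 s of the 69 s limit: the stud head seated in the cam, and I swung the lever clockwise until it took about 11 N, inside the 10–12 N tight range, leaving a gap of roughly 0.7–1 mm; the gripper is clear, the mug, bowl and spoons were not touched, and the hand-in returned no verdict.

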